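# Prove the lamp trip, then hold a specimen holder home in the block-face scanner

### The arm

A 7-joint arm with a two-finger parallel gripper is mounted at the origin on the work surface. World frame = base frame: x ahead of the robot, y to its left, z up, the work surface at z = 0. Lengths are in m, angles in degrees, forces in N, time in s.
With the tool pointing down it reaches from about 0.4 to 0.925 m from the base axis. Payload 5.6 kg.
Tool frame: the origin (TCP) lies between the finger pads; the fingertips stand 19 mm ahead of it and the grasp point (between the pads) is the TCP; z points along the fingers, y is the direction in which the jaws open and shut (so a half turn about z gives the same grasp; the last joint's range is limited). The gripper opens to 85 mm and grips with 20 to 120 N. Pads are 22 mm wide; open, the fingers measure 114 mm over their backs; the gripper's body (76 mm by 85 mm) begins 54 mm behind the grasp point. The pads swing forward as they close: fully open they stand 13 mm farther back than shut.
Start: joints at [-71.219, 26.786, -0.665, 91.828, 0.344, 61.387, -3.226], TCP at [0.236, 0.606, 0.25] pointing down, gripper open.
Joint ranges: [-144.91, 144.91], [-17.63, 115.5], [-89.93, 88.59], [15.96, 139.68], [-74.01, 254.01], [8.47, 105.57], [-167.45, 167.45]. Speed limits (degrees/s): [147.25, 147.25, 180, 180, 180, 180, 180].

### API

Orientations are given as [roll, pitch, yaw] about the fixed x, y, z axes, in that order (R = Rz(yaw) Ry(pitch) Rx(roll)).
In Python, from cell import bot gives the robot as it stands.
- The arm moves only by the tool play_rows, never from a script. Its argument "increments" is text: rows parted by semicolons, each of 6 numbers parted by spaces: the shift along the tool's x, y, z in cm, then the turn, a rotation vector about the tool's x, y, z in degrees. A call has 1 to 20 rows; each row shifts and turns the pose as measured when the row begins, along the tool's axes as they then stand; what a row does not reach is not made up. A row lasts 1/8 s, in which the tool goes at most 62.5 mm and 10.7 degrees, less where a joint would pass 70% of its speed; a pose out of reach is approached as far as the arm can. A call with a gripper value outside its range is refused whole. "grip" is the closure, from -1 (fully open) to 1 (shut), set as the call begins (left out, the last holds). The fingers move at their own pace and stop on an object; the grip force is fixed at half the most. Time passes only in rows, so rows that do not move let the fingers close. It gives the time, the measured TCP pose, the force and the opening at its end, in the units of the state.
- bot.get_state(): the state, without advancing time (a new reading comes with each control period).
- bot.capture(name): name is "scene" or "top" or "wrist"; returns a dict with "image" (420x560x3 uint8, red, green, blue), "K" (3x3 intrinsics, pixels), "rvec" (rotation vector, rad) and "tvec" (3), from world to camera coordinates, as OpenCV has them. Camera axes: x right, y down, z forward; pixel columns grow to the right and rows downward; lengths in m; the calibration is good to about 2 mm. A picture is of the moment at which its call begins. There is no depth.
- bot.job_done(): hands the job in, once; it reports no verdict.
The state is a dict: "clock": time; "joints": joint angles; "qvel": joint speeds; "joint_torque": joint torques, N m; "tool_pos": TCP position; "tool_rot": TCP orientation; "ft_force": force on the tool from outside, world axes, zero at the start; "moment": the same for the moment, N m; "gripper_width": finger opening in m.
Only numpy, scipy, OpenCV 4.12 (cv2) and the standard library are available. Lean on these libraries where they do the work, as an engineer would, in place of code of your own. Each camera call takes 0.05 s, during which the arm holds its last target. There are 200 camera calls.

### The job

Before the scan, prove the lamp's leakage trip: press its yellow test button so that the red-barred bail lever drops, let go of the button, and lift the lever back up until it rests on its rear stop. Then slide the blue specimen holder along the scanner bed until its face is flush against the window fence, and with one diagonal push on its bevelled edge press it firmly, but not brutally, against fence and bed together. Finish while still holding that push, with the lever up; leave the other things on the bench alone.

Things in the scene. Friction and masses are not known exactly. Their poses are not given: they have to be found in the camera images.
- bed: Flat slick dark steel bed of the scanner, fixed, 220 mm wide (y), top 20 mm above the table. Origin in the top surface on the centre line, 60 mm before the fence; x points square to the fence, towards it; y along the fence; z up. It reaches from x = -105 to +60 mm. Its yaw varies; scanner and trip unit may change sides.
- fence: Aluminium fence with a purple window, standing at x = +60 mm of the bed. Origin: middle of the bottom edge of its face (the side that looks at the holder), at bed height; axes as the bed's. 220 mm long (y), 42 mm high above the bed, 25 mm thick; behind it a white camera head 50 mm deep, 55 mm above the table.
- holder: Loose blue specimen holder, 60 (x) x 100 (y) x 40 mm high, 0.28 to 0.44 kg, friction 0.6 (on bed 0.25). Origin: centre of its underside; +x towards the flat face that goes to the fence. A 45 degree bevel cuts the -x top edge, from (x -30, z 20) to (x -10, z 40) mm; below it an upright face 20 mm high. Starts on the bed, turned up to 0.3 rad, 20 to 70 mm short of the fence; flush at x -30 of the fence.
- trip: Grey leakage trip unit, fixed to the table, 100 mm (x) by 170 mm (y) by 60 mm high. The origin lies at the centre of its underside; x points away from the front, to the rear; y to its left seen from the front; z up. Its yaw varies.
- test (a joint): Travel of the yellow test button in m: 0 released, 0.008 fully down; 1.6 N to start, about 5 N when fully down, springs back when let go. The lever is tipped over at about 5 mm and drops by itself.
- test_top (a point): Centre of the top of the yellow test button, 28 mm across; it is pressed straight down. 97 mm above the table when released, in a black collar 44 mm across whose top is 85 mm above the table. At x = -24, y = +60 mm of the trip unit.
- bail (a joint): Angle of the bail lever in rad about its hinge: 0 up (leaning 0.2 rad back past the vertical on its rear stop, where it stays by its weight), 1.25 dropped towards the front (-x of the trip), leaning 1.05 rad forward of the vertical. It falls to the nearer side of the vertical by its weight, with little friction; it weighs 0.06 kg.
- bail_bar (a point): Middle of the lever's red crossbar: a round bar 12 mm thick, 72 mm long, along the trip's y, on two thin steel arms at its ends (64 mm free between them). It moves on a radius of 55 mm about bail_hinge.
- bail_hinge (a point): Middle of the lever's hinge axis (along the trip's y), 66 mm above the table, at x = -10, y = -25 mm of the trip unit. In the trip's x-z plane the bar lies at x = 55 sin(0.2 - angle), z = 55 cos(0.2 - angle) mm from here.
- specimen_jar: Bystander, leave alone: amber specimen jar with white lid, 56 mm across, 75 mm tall; origin at the centre of its underside
- slide_box: Bystander, leave alone: green slide box 90 x 150 x 30 mm; origin at the centre of its underside
- stain_jar: Bystander, leave alone: clear staining jar with blue lid, 54 x 54 mm, 82 mm tall; origin at the centre of its underside
- mouse: Bystander, leave alone: black computer mouse 105 x 60 x 30 mm; origin at the centre of its underside
- cassettes: Bystander, leave alone: stack of four coloured tissue cassettes 40 x 28 x 28 mm; origin at the centre of its underside
- brush: Bystander, leave alone: small brush 170 mm long lying down; origin at the centre of its underside
There are look-alikes about, which are no part of the job. What is shaped like the trip but pink or purple is not meant.

How it is judged (in metres and radians):
On the way, in this order (a step that is already met when the one before it is completed fails the run):
1. the test button is pressed (value of joint test above 0.003 m).
2. the lever has dropped (value of joint bail above 1 rad), for 0.1 s.
3. the button is released and the lever lifted back onto its rear stop (value of joint bail below 0.1 rad and value of joint test below 0.0015 m), for 0.2 s.
4. the holder is flush along the fence (x of holder in the frame of fence above -0.0325 m and angle between the x axis of holder and the x axis of fence, either way round below 0.035 rad and y of holder in the frame of fence between -0.06 and 0.06 m), for 0.2 s.
At the end, for the whole second after the job is handed in: Still pushing: fingers on holder over 4 N, holder on fence over 3 N, on bed over 6 N; holder still, flush within 2.5 mm, square and level within 2 degrees, centre within 60 mm of the fence's middle; lever up on its rear stop (under 0.1 rad), button released (all of step 3 and all of step 4 and angle between holder's own z axis and vertical below 0.035 rad and z of holder in the frame of bed below 0.003 m and contact force between holder and fence above 3 N and contact force between holder and bed above 6 N and contact force between the fingers and holder above 4 N and linear speed of holder below 0.02 m/s); the arm keeps its last pose, push and grip.
It fails at once if the holder is pushed brutally (over 60 N) (contact force between the fingers and holder above 60 N).
It fails at once if a bystander (jar, slide box, mouse, cassettes, brush) is moved more than 30 mm (distance of any of specimen_jar, slide_box, stain_jar, mouse, cassettes, brush from where it was at the start of the episode above 0.03 m).
It also fails if it takes over 64 s, if anything falls off the work surface, if the arm or the gripper's body presses on something with over 40 N, if the wrist force passes 120 N, or if a joint passes its speed limit or range.

## Working session

There is one attempt and no reset: what is moved stays moved. The work goes in short steps, Python scripts to look and compute and a tool call to move; the robot and the scene stay as the last step left them, time stands still between calls to the robot, and variables do not carry over. Pictures are saved under pics/ and viewed, about 8 in all and at most 12, crops included, and the job is handed in when it is done.

Besides the shell and the picture viewer there is one more tool, called after "Request:" as name(argument=value, ...), one argument or row to a line, values as JSON. play_rows: Moves the arm, as the interface text tells. Its arguments: {"type":"object","properties":{"increments":{"type":"string"},"grip":{"type":"number"}},"required":["increments"]}

```bash
mkdir -p pics; ls; cat > h.py <<'E'
import numpy as np, cv2
from scipy.spatial.transform import Rotation as R
from cell import bot
def ray(c,uv,z):
    M=cv2.Rodrigues(np.array(c["rvec"],float))[0]; t=np.array(c["tvec"],float).ravel()
    d=M.T@np.linalg.solve(np.array(c["K"]),[uv[0],uv[1],1.]); o=-M.T@t
    return o+d*(z-o[2])/d[2]
def save(c,n): cv2.imwrite(f"pics/{n}.png",c["image"][:,:,::-1])
def proj(c,p): return cv2.projectPoints(np.array([p],float),np.array(c["rvec"],float),np.array(c["tvec"],float),np.array(c["K"],float),None)[0].ravel()
E
python3 - <<'E'
from h import *
import pickle
for n in("scene","top"):
    c=bot.capture(n); save(c,n+"0"); pickle.dump(c,open(n+"0.pkl","wb"))
    M=cv2.Rodrigues(np.array(c["rvec"],float))[0];print(n,-M.T@np.array(c["tvec"]).ravel(),M[2])
print(bot.get_state())
E
```

```text
pics
scene [ 1.31696328 -0.89840471  1.14824009] [-0.48892945  0.56988385 -0.66043954]
top [0.4257915  0.02356794 1.43842187] [ 5.92441030e-02 -4.30062821e-04 -9.98243433e-01]
{'clock': 0.1, 'joints': array([-71.21826258,  26.83137645,  -0.66348338,  91.87879015,
         0.34389707,  61.38672939,  -3.22768753]), 'qvel': array([-0.01921097, -0.09592914,  0.12507989, -0.20623713,  0.06840985,
       -0.00046897,  0.02790682]), 'joint_torque': array([ 7.84087697e-04, -5.33516049e+01,  2.13804137e-02, -2.51963603e+01,
        1.14744823e-02,  4.34232221e-03, -3.90330695e-05]), 'tool_pos': array([0.23542957, 0.60532902, 0.24940604]), 'tool_rot': array([-1.79905352e+02,  7.49624091e-03,  1.58747829e+02]), 'ft_force': array([ 0.68823377, -0.00583776, -0.32812609]), 'moment': array([-0.0344434 , -0.01215714,  0.00934614]), 'gripper_width': 0.08533908981069113}
```

View pics/top0.png

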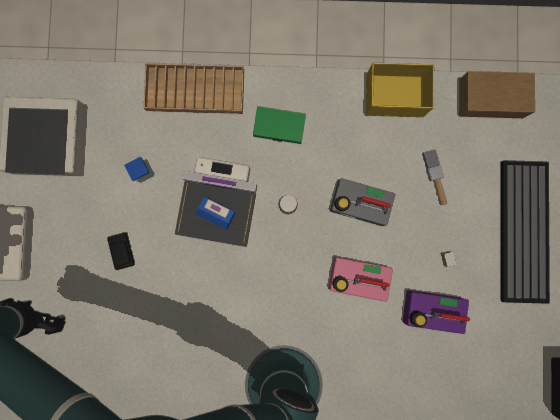

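View pics/scene0.png

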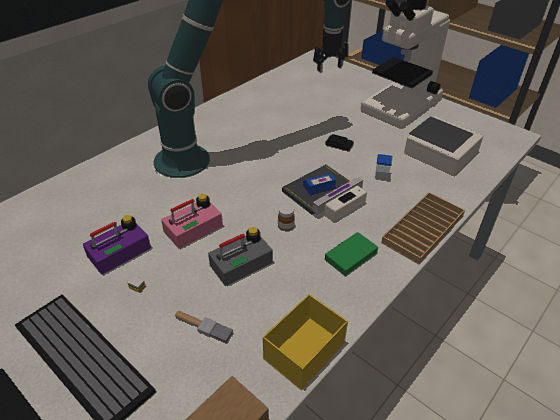

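The top view shows the grey trip at about (363,201), with its yellow button at (343,203) and its red bar at (382,201). The bed is at (216,210), the blue holder at (216,210) and the fence at (220,182). In both frames +x points away from the robot.

```bash
cat > m.py <<'E'
from h import *
import pickle
T=pickle.load(open("top0.pkl","rb"))
im=T["image"]; hsv=cv2.cvtColor(im,cv2.COLOR_RGB2HSV)
def blob(lo,hi,box):
    m=cv2.inRange(hsv,lo,hi); k=np.zeros_like(m); x0,y0,x1,y1=box; k[y0:y1,x0:x1]=m[y0:y1,x0:x1]
    n,l,s,c=cv2.connectedComponentsWithStats(k); i=1+np.argmax(s[1:,4]); 
    pts=cv2.findNonZero((l==i).astype(np.uint8)); return c[i],s[i],cv2.minAreaRect(pts),pts
for nm,lo,hi,box,z in [("yellow",(20,120,90),(35,255,255),(325,170,400,230),.09),("red",(0,130,80),(8,255,255),(350,180,400,215),.12),
  ("holder",(100,130,60),(125,255,255),(185,185,250,240),.06),("purple",(125,60,60),(160,255,255),(185,165,265,195),.045),("green",(50,80,40),(80,255,255),(350,170,400,215),.06),
  ("body",(0,0,60),(179,40,125),(325,170,400,230),.06)]:
    c,s,r,p=blob(lo,hi,box); b=cv2.boxPoints(r)
    print(nm,c.round(1),s,ray(T,c,z).round(4),"ang",round(r[2],1),np.round(r[1],1)); print([ray(T,q,z)[:2].round(3).tolist() for q in b])
E
python3 m.py; python3 -c "
import cv2;i=cv2.imread('pics/top0.png')[150:260,165:405];cv2.imwrite('pics/crop0.png',cv2.resize(i,None,fx=3.3,fy=3.3,interpolation=cv2.INTER_CUBIC))"
```

```text
yellow [343.  202.7] [339 198   9  10  74] [ 0.5425 -0.156   0.09  ] ang 90.0 [9. 8.]
[[0.556, -0.144], [0.556, -0.167], [0.53, -0.168], [0.53, -0.145]]
red [375.5 201.5] [362 197  29  10 112] [ 0.5458 -0.2433  0.12  ] ang 15.9 [29.1  3.8]
[[0.55, -0.203], [0.561, -0.206], [0.541, -0.285], [0.53, -0.282]]
holder [214.2 215.3] [197 197  38  33 436] [0.4972 0.217  0.06  ] ang 26.6 [34.4 20.1]
[[0.499, 0.273], [0.553, 0.249], [0.51, 0.157], [0.457, 0.182]]
purple [218.7 180.6] [202 176  34  10 134] [0.6017 0.2097 0.045 ] ang 9.5 [33.7  3.9]
[[0.603, 0.26], [0.614, 0.259], [0.601, 0.159], [0.589, 0.161]]
green [374.6 192.1] [366 187  18  11 118] [ 0.5791 -0.2524  0.06  ] ang 15.9 [16.9  6.7]
[[0.576, -0.226], [0.595, -0.231], [0.583, -0.279], [0.563, -0.274]]
body [362.3 201.7] [ 328  178   68   48 1475] [ 0.5496 -0.2166  0.06  ] ang 15.3 [61.5 35.7]
[[0.52, -0.114], [0.622, -0.139], [0.579, -0.315], [0.477, -0.289]]
```

View pics/crop0.png

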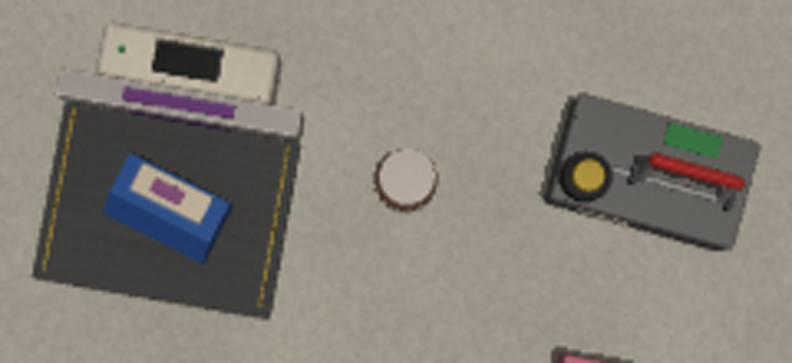

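The crop shows the trip yawed about -15°, with its button on the left and its bar on the right. The bed is yawed about -9°, and the holder sits turned clockwise on it. I'll hover over the bed first and take a wrist view.

```bash
cat >> h.py <<'E'
def go(p,rot):
    """shift (cm) & rotvec (deg) in the current tool frame to the target"""
    s=bot.get_state(); A=R.from_euler("xyz",s["tool_rot"],degrees=True); B=R.from_euler("xyz",rot,degrees=True)
    print("at",s["tool_pos"].round(4),s["tool_rot"].round(2),"F",s["ft_force"].round(1),"w",round(s["gripper_width"],4),"t",round(s["clock"],2),"j",s["joints"].round(0))
    print("shift cm",(A.inv().apply(np.array(p)-s["tool_pos"])*100).round(2),"rot",np.degrees((A.inv()*B).as_rotvec()).round(2))
E
python3 -c "
from h import *
go([.46,.23,.3],[180,0,171])"
```

```text
at [0.2354 0.6053 0.2494] [-1.7991e+02  1.0000e-02  1.5875e+02] F [ 0.7 -0.  -0.3] w 0.0853 t 0.1 j [-71.  27.  -1.  92.   0.  61.  -3.]
shift cm [-34.54 -26.85  -5.01] rot [ -0.1   -0.   -12.25]
```

Request:
play_rows(
  increments="-4.3 -3.4 -0.65 0 0 0;-4.3 -3.4 -0.65 0 0 0;-4.3 -3.4 -0.65 0 0 0;-4.3 -3.4 -0.65 0 0 0;-4.3 -3.4 -0.65 0 0 0;-4.3 -3.4 -0.65 0 0 0;-4.3 -3.4 -0.65 0 0 0;-4.3 -3.4 -0.65 0 0 0;0 0 0 0 0 -6;0 0 0 0 0 -6;0 0 0 0 0 0",
  grip=1,
)

```text
clock: 1.48
tool_pos: [0.4632, 0.2129, 0.2995]
tool_rot: [-179.6, -0.2, 171.0]
ft_force: [-0.5, -0.2, -0.5]
gripper_width: 0.0004
```

```bash
python3 -c "
from h import *
import pickle
go([.46,.23,.3],[180,0,171])
c=bot.capture('wrist'); save(c,'w1'); pickle.dump(c,open('w1.pkl','wb'))
for p in [[.46,.23,.3],[.46,.23,.02]]: print(proj(c,p))"
```

```text
at [0.4632 0.2129 0.2995] [-179.6    -0.19  170.96] F [-0.5 -0.2 -0.5] w 0.0004 t 1.48 j [-37.  10.  10. 108.  -2.  62.  54.]
shift cm [ 0.58  1.64 -0.06] rot [-0.4  -0.19 -0.04]
[317.05258257 300.50641612]
[293.16736583 165.54458362]
```

View pics/w1.png

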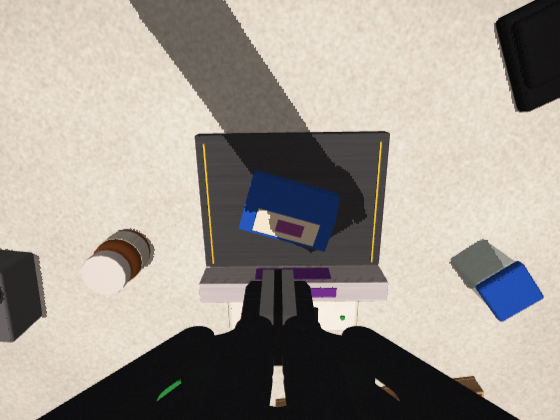

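The wrist view shows the bed upright in the image: front corners at (197,135) and (388,133), fence foot from (206,268) to (383,266), and the holder turned about 12° in the image.

```bash
python3 - <<'E'
from h import *
import pickle
c=pickle.load(open("w1.pkl","rb"))
im=c["image"]; hsv=cv2.cvtColor(im,cv2.COLOR_RGB2HSV)
M=cv2.Rodrigues(np.array(c["rvec"],float))[0];print("cam",-M.T@np.array(c["tvec"]).ravel())
for n,uv,z in [("bedR",(197,135),.02),("bedL",(388,133),.02),("fR",(206,268),.02),("fL",(383,266),.02)]: print(n,ray(c,uv,z).round(4))
g=im.astype(int)
# yellow lines
m=cv2.inRange(hsv,(15,120,90),(35,255,255)); m[:, :180]=0; m[300:]=0; m[:,400:]=0
for a,b in((180,290),(290,400)):
    k=np.zeros_like(m);k[:,a:b]=m[:,a:b];p=np.array([ray(c,q[0],.02)[:2] for q in cv2.findNonZero(k)])
    d=cv2.fitLine(p.astype(np.float32),cv2.DIST_L2,0,.01,.01).ravel();print("line",p.mean(0),np.degrees(np.arctan(d[1]/d[0])),len(p))
m=cv2.inRange(hsv,(105,120,30),(125,255,255)); m[:150]=0;m[262:]=0;m[:,:200]=0;m[:,385:]=0
n,l,s,cc=cv2.connectedComponentsWithStats(m);print(s[1:][s[1:,4]>50])
pts=cv2.findNonZero(m);h=cv2.convexHull(pts);a=cv2.approxPolyDP(h,4,True)[:,0];print(a.tolist())
for z in(.02,.04,.06):print(z,[ray(c,q,z)[:2].round(3).tolist() for q in a])
E
```

```text
cam [0.37953581 0.22753046 0.42350556]
bedR [0.409  0.1283 0.02  ]
bedL [0.4401 0.3398 0.02  ]
fR [0.5734 0.1014 0.02  ]
fL [0.6049 0.3243 0.02  ]
line [0.49009781 0.12283434] -8.200303 270
line [0.51884815 0.32096245] -8.202293 280
[[ 239  170  100   81 4018]]
[[338, 196], [324, 250], [239, 228], [255, 170]]
0.02 [[0.504, 0.277], [0.571, 0.253], [0.526, 0.154], [0.458, 0.186]]
0.04 [[0.498, 0.275], [0.562, 0.252], [0.519, 0.157], [0.454, 0.188]]
0.06 [[0.492, 0.272], [0.552, 0.25], [0.512, 0.161], [0.451, 0.19]]
```

```bash
python3 -c "
from h import *
go([.50,-.20,.30],[180,0,164.8])"
```

```text
at [0.463  0.2131 0.2994] [-179.59   -0.2   170.94] F [-0.1  0.2  0. ] w 0.0003 t 1.52 j [-37.  10.  10. 108.  -2.  62.  54.]
shift cm [-10.15 -40.21   0.19] rot [-0.42 -0.18  6.15]
```

Request:
play_rows(
  increments="-1.2 -5 0 0 0 0;-1.2 -5 0 0 0 0;-1.2 -5 0 0 0 0;-1.2 -5 0 0 0 0;-1.3 -5 0 0 0 0;-1.3 -5 0 0 0 0;-1.3 -5 0 0 0 0;-1.3 -5 0 0 0 0;0 0 0 0 0 6;0 0 0 0 0 0",
)

```text
clock: 2.78
tool_pos: [0.499, -0.2054, 0.3005]
tool_rot: [-179.6, -0.2, 164.4]
ft_force: [-0.4, 0.7, 0.3]
gripper_width: 0.0002
```

```bash
python3 -c "
from h import *
import pickle
go([.543,-.157,.18],[180,0,164.8])
c=bot.capture('wrist'); save(c,'w2'); pickle.dump(c,open('w2.pkl','wb'))
for p in [[.543,-.157,.097]]: print(proj(c,p))"
```

```text
at [ 0.499  -0.2054  0.3005] [-179.57   -0.18  164.42] F [-0.4  0.7  0.3] w 0.0002 t 2.77 j [ -6.  14.  29. 106.  -7.  63. 100.]
shift cm [-2.98  5.94 12.  ] rot [-0.43 -0.18 -0.38]
[338.33851501 216.18234269]
```

View pics/w2.png

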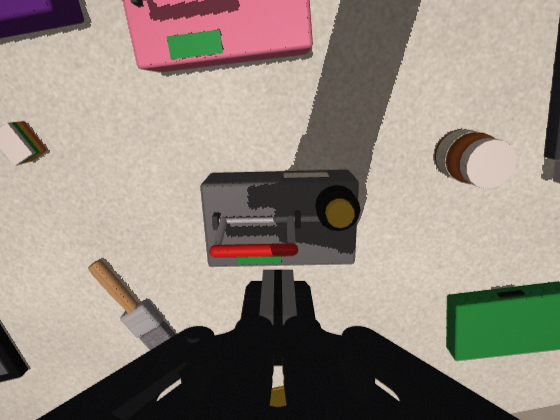

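The wrist view shows the button top at about (340,213), against a prediction of (338,216). The red bar runs from (211,251) to (297,249).

```bash
python3 - <<'E'
from h import *
import pickle
c=pickle.load(open("w2.pkl","rb"))
hsv=cv2.cvtColor(c["image"],cv2.COLOR_RGB2HSV)
m=cv2.inRange(hsv,(18,120,60),(35,255,255));m[:170]=0;m[250:]=0;m[:,:300]=0;m[:,380:]=0
r=cv2.minAreaRect(cv2.findNonZero(m));print(r,ray(c,r[0],.097))
m=cv2.inRange(hsv,(0,150,60),(6,255,255))|cv2.inRange(hsv,(174,150,60),(179,255,255));m[:235]=0;m[265:]=0;m[:,:200]=0;m[:,310:]=0
p=cv2.findNonZero(m);r=cv2.minAreaRect(p);b=cv2.boxPoints(r);print(r)
q=np.array([ray(c,x,.12)[:2] for x in b]);print(q.round(4),ray(c,r[0],.12))
P=np.array([ray(c,x[0],.12)[:2] for x in p]).astype(np.float32);d=cv2.fitLine(P,2,0,.01,.01).ravel();yaw=np.degrees(np.arctan2(d[1],d[0]));print("bar dir",yaw)
for a in(-15.2,-14.5):
  Rz=R.from_euler("z",a,degrees=True);B=ray(c,cv2.minAreaRect(p)[0],.12)
  print(a,B-Rz.apply([-.010+.0109,-.025,.12]))
  for nm,o in(("button",[-.024,.06,0]),("bardrop",[-.0577,-.025,0])):print(nm,B-Rz.apply([.0009,-.025,.12])+Rz.apply(o))
go([.543,-.157,.18],[180,0,164.8])
E
```

```text
((339.79998779296875, 212.9000244140625), (28.776723861694336, 27.51181411743164), 71.56504821777344) [ 0.54005295 -0.15489752  0.097     ]
((253.01385498046875, 249.98532104492188), (12.252142906188965, 88.0497817993164), 88.36341857910156)
[[ 0.5302 -0.2822]
 [ 0.5496 -0.2017]
 [ 0.5619 -0.2046]
 [ 0.5423 -0.2861]] [ 0.54594768 -0.24356094  0.12      ]
bar dir 76.2299
-15.2 [ 5.51633894e-01 -2.19199556e-01  1.38777878e-17]
button [ 5.44204849e-01 -1.55006026e-01  1.38777878e-17]
bardrop [ 4.89397713e-01 -2.28196652e-01  1.38777878e-17]
-14.5 [ 0.55133585 -0.21913191  0.        ]
button [ 0.5431231  -0.15503393  0.        ]
bardrop [ 0.48921423 -0.22888867  0.        ]
at [ 0.4989 -0.2056  0.3006] [-1.7955e+02 -1.6000e-01  1.6447e+02] F [ 0.5 -1.  -0.9] w -0.0002 t 2.83 j [ -6.  14.  29. 106.  -7.  63. 100.]
shift cm [-2.98  5.96 12.01] rot [-0.45 -0.16 -0.33]
```

Request:
play_rows(
  increments="-1 2 2 0 0 0;-1 2 4 0 0 0;-0.7 2.1 4 0 0 0;0 0 4 0 0 0;0 0 2.5 0 0 0;0 0 0 0 0 0",
)

```text
clock: 3.58
tool_pos: [0.545, -0.1386, 0.124]
tool_rot: [-179.9, -0.4, 165.6]
ft_force: [-0.4, 0.4, -0.1]
gripper_width: -0.0003
```

```bash
python3 -c "
from h import *
go([.541,-.155,.11],[180,0,165.7])"
```

```text
at [ 0.545  -0.1386  0.124 ] [-179.87   -0.36  165.61] F [-0.4  0.4 -0.1] w -0.0003 t 3.58 j [ -7.  29.  23. 111. -16.  44. 100.]
shift cm [-0.03 -1.68  1.4 ] rot [-0.13 -0.36 -0.09]
```

Request:
play_rows(
  increments="0 -0.8 -0.5 0 0 0;0 -0.8 0 0 0 0;0 0 0 0 0 0;0 0 0 0 0 0",
)

```text
clock: 4.08
tool_pos: [0.543, -0.1546, 0.1322]
tool_rot: [-179.9, -0.1, 165.7]
ft_force: [0.6, -0.3, 0.3]
gripper_width: 0.0002
```

```bash
python3 -c "
from h import *
go([.541,-.155,.11],[180,0,165.7])"
```

```text
at [ 0.543  -0.1546  0.1322] [-1.7993e+02 -5.0000e-02  1.6569e+02] F [ 0.6 -0.3  0.3] w 0.0002 t 4.08 j [ -6.  28.  23. 110. -15.  44. 102.]
shift cm [ 0.18 -0.08  2.22] rot [-0.07 -0.05 -0.01]
```

Request:
play_rows(
  increments="0.1 0 0.8 0 0 0;0.1 0 0.7 0 0 0;0 0 0.4 0 0 0;0 0 0.3 0 0 0;0 0 0.2 0 0 0;0 0 0.2 0 0 0",
)

```text
clock: 4.82
tool_pos: [0.5414, -0.1541, 0.1077]
tool_rot: [180.0, -0.0, 165.7]
ft_force: [-9.6, 3.3, 30.1]
gripper_width: -0.0004
```

Request:
play_rows(
  increments="0 0 -0.8 0 0 0;0 0 -1.5 0 0 0;0 0 -2 0 0 0;0 0 -2 0 0 0;0 0 -3 0 0 0;0 0 -2 0 0 0;0 0 0 0 0 0",
)

```text
clock: 5.7
tool_pos: [0.5414, -0.154, 0.2258]
tool_rot: [180.0, 0.0, 165.7]
ft_force: [-0.3, 0.1, -0.7]
gripper_width: 0.0001
```

```bash
python3 - <<'E'
from h import *
go([.455,-.23,.22],[180,0,165.7])
c=bot.capture("top");save(c,"t2")
hsv=cv2.cvtColor(c["image"],cv2.COLOR_RGB2HSV)
m=cv2.inRange(hsv,(0,130,80),(8,255,255));k=m*0;k[180:235,350:410]=m[180:235,350:410]
p=cv2.findNonZero(k);r=cv2.minAreaRect(p);print(r,ray(c,r[0],.0934),[proj(c,[.4892,-.2285,.0934])])
E
```

```text
at [ 0.5414 -0.154   0.2258] [1.7997e+02 1.0000e-02 1.6570e+02] F [-0.3  0.1 -0.7] w 0.0001 t 5.7 j [ -8.  21.  26. 107. -11.  55.  98.]
shift cm [ 6.5  -9.5   0.57] rot [0.03 0.01 0.  ]Traceback (most recent call last):
  File "<stdin>", line 6, in <module>
cv2.error: OpenCV(4.12.0) /io/opencv/modules/imgproc/src/convhull.cpp:143: error: (-215:Assertion failed) total >= 0 && (depth == CV_32F || depth == CV_32S) in function 'convexHull'
```

```bash
python3 - <<'E'
from h import *
c=bot.capture("wrist");save(c,"w3")
hsv=cv2.cvtColor(c["image"],cv2.COLOR_RGB2HSV)
m=cv2.inRange(hsv,(0,150,50),(6,255,255))|cv2.inRange(hsv,(174,200,50),(179,255,255))
n,l,s,cc=cv2.connectedComponentsWithStats(m)
print(proj(c,[.4892,-.2285,.0934]))
for i in range(1,n):
  if s[i,4]>100:
    r=cv2.minAreaRect(cv2.findNonZero((l==i).astype(np.uint8)));print(s[i],r,ray(c,r[0],.0934),[ray(c,q,.0934)[:2].round(3).tolist() for q in cv2.boxPoints(r)])
go([.455,-.22,.22],[180,0,165.7])
E
```

```text
[160.64665926 169.5009279 ]
[ 102  161  116   17 1821] ((159.5, 169.0), (16.0, 115.0), 90.0) [ 0.48864318 -0.22918306  0.0934    ] [[0.473, -0.268], [0.493, -0.187], [0.505, -0.19], [0.484, -0.272]]
at [ 0.5403 -0.1537  0.2239] [179.99  -0.19 165.69] F [ 0.7 -0.2  0.7] w 0.0001 t 5.8 j [ -8.  21.  26. 107. -11.  55.  98.]
shift cm [ 6.63 -8.54  0.42] rot [ 0.01 -0.19 -0.01]
```

View pics/w3.png

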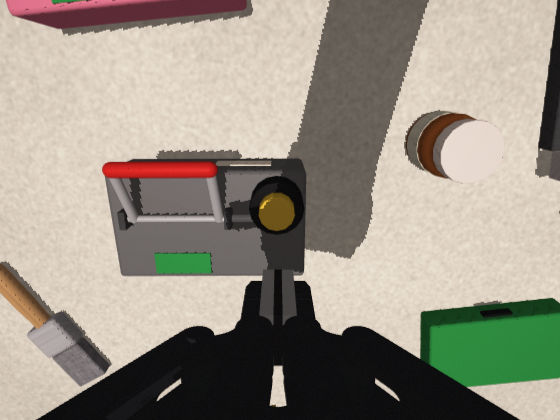

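The view shows the lever dropped, with the bar at (160,169) as predicted. Next I go to a point in front of the bar.

Request:
play_rows(
  increments="2.5 -2.5 0 0 0 0;2.2 -3 0 0 0 0;1.7 -2.5 0 0 0 0;0 0 0 0 0 0;0 0 0 0 0 0",
)

```text
clock: 6.42
tool_pos: [0.4542, -0.2148, 0.2187]
tool_rot: [-180.0, -0.7, 165.8]
ft_force: [-0.1, 0.1, 0.7]
gripper_width: -0.0001
```

```bash
python3 -c "
from h import *
go([.453,-.220,.097],[180,0,165.7])"
```

```text
at [ 0.4542 -0.2148  0.2187] [-179.98   -0.72  165.82] F [-0.1  0.1  0.7] w -0.0001 t 6.42 j [ -3.  16.  28. 115.  -9.  52. 106.]
shift cm [-0.16 -0.52 12.17] rot [-0.03 -0.72  0.12]
```

Request:
play_rows(
  increments="0 -0.5 2 0 -0.7 0;0 0 3 0 0 0;0 0 3 0 0 0;0 0 2.5 0 0 0;0 0 1 0 0 0;0 0 0 0 0 0;0 0 0 0 0 0",
)

```text
clock: 7.3
tool_pos: [0.4581, -0.2148, 0.0989]
tool_rot: [180.0, 0.0, 166.4]
ft_force: [-0.3, -0.1, 0.0]
gripper_width: 0.0001
```

```bash
python3 -c "
from h import *
go([.453,-.220,.097],[180,0,165.7])"
```

```text
at [ 0.4581 -0.2148  0.0989] [1.7998e+02 2.0000e-02 1.6641e+02] F [-0.3 -0.1  0. ] w 0.0001 t 7.3 j [  2.  27.  24. 119. -18.  37. 114.]
shift cm [ 0.38 -0.62  0.19] rot [0.02 0.02 0.71]
```

Request:
play_rows(
  increments="-1 -0.2 0 0 0 0;-1 -0.2 0 0 0 0;-0.8 0 0 0 0 0;-0.8 0 0 0 0 0;-0.8 0 0 0 0 0;-0.8 0 0 0 0 0",
)

```text
clock: 8.05
tool_pos: [0.4747, -0.2226, 0.0959]
tool_rot: [178.9, -4.6, 166.2]
ft_force: [-23.0, 6.1, 18.4]
gripper_width: -0.0
```

```bash
python3 -c "
from h import *
go([.5507+.968*-.017-.25*.025,-.2195+.25*.017-.968*.025,.097],[180,0,165.7])"
```

```text
at [ 0.4747 -0.2226  0.0959] [178.88  -4.62 166.21] F [-23.    6.1  18.4] w -0.0 t 8.05 j [  3.  31.  24. 114. -18.  44. 114.]
shift cm [-5.55 -0.35 -0.56] rot [ 1.1  -4.63  0.47]
```

The lever jams because friction resists a purely horizontal push. I'll back off and then move along the arc.

Request:
play_rows(
  increments="0.8 0 0 0 0 0;0.3 0 0 0 0 0;0 0 0 0.5 -2 0.3;0 0 0 0 -2 0;0 0 0 0 0 0",
)

```text
clock: 8.68
tool_pos: [0.4679, -0.2218, 0.0988]
tool_rot: [179.5, -0.1, 165.8]
ft_force: [0.0, 0.3, 0.0]
gripper_width: 0.0
```

```bash
python3 -c "
from h import *
go([.4888-.968*.0175,-.229+.25*.0175,.095],[180,0,165.7])"
```

```text
at [ 0.4679 -0.2218  0.0988] [ 1.7950e+02 -9.0000e-02  1.6584e+02] F [0.  0.3 0. ] w 0.0 t 8.68 j [  3.  28.  23. 118. -18.  38. 115.]
shift cm [-0.45 -0.18  0.38] rot [ 0.5  -0.09  0.14]
```

Request:
play_rows(
  increments="-0.2 -0.1 0.4 0 0 0;-0.3 0 0 0 0 0;-0.35 0 -0.5 0 0 0;-0.35 0 -0.5 0 0 0;-0.4 0 -0.45 0 0 0;-0.4 0 -0.4 0 0 0",
)

```text
clock: 9.43
tool_pos: [0.4883, -0.228, 0.1141]
tool_rot: [179.5, -0.3, 165.9]
ft_force: [-1.0, 0.6, 0.1]
gripper_width: -0.0
```

```bash
python3 - <<'E'
from h import *
go([.4888-.968*.0175,-.229+.25*.0175,.095],[180,0,165.7])
c=bot.capture("scene");save(c,"s3");cv2.imwrite("pics/s3c.png",cv2.resize(c["image"][190:300,180:320,::-1],None,fx=5,fy=5))
E
```

```text
at [ 0.4883 -0.228   0.1141] [179.47  -0.26 165.87] F [-1.   0.6  0.1] w -0.0 t 9.43 j [  3.  28.  24. 114. -18.  41. 114.]
shift cm [ 1.66 -0.09  1.92] rot [ 0.53 -0.26  0.17]
```

View pics/s3c.png

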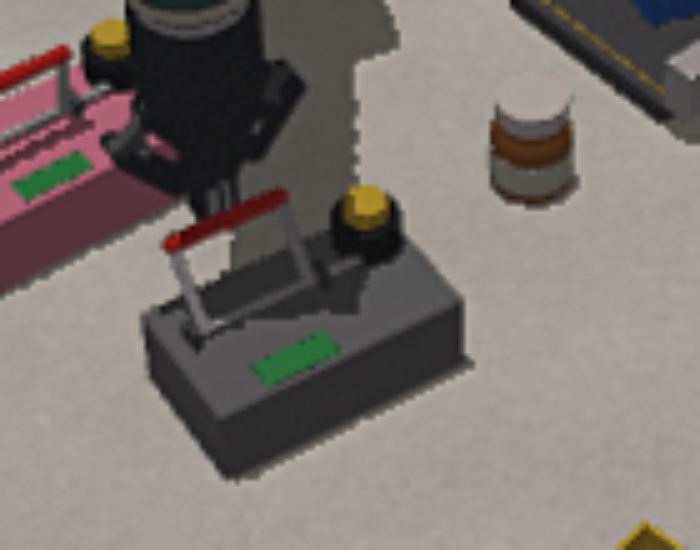

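The crop shows the lever rising on the fingers, so I continue the arc.

Request:
play_rows(
  increments="-0.45 0 -0.3 0 0 0;-0.45 0 -0.25 0 0 0;-0.5 0 -0.2 0 0 0;-0.5 0 -0.15 0 0 0;-0.5 0 -0.1 0 0 0;-0.5 0 0 0 0 0;-0.4 0 0 0 0 0",
)

```text
clock: 10.35
tool_pos: [0.5252, -0.2374, 0.1257]
tool_rot: [179.5, 0.1, 165.9]
ft_force: [-0.2, 0.5, -0.6]
gripper_width: 0.0001
```

```bash
python3 -c "
from h import *
go([.5507+.968*-.018-.25*.025,-.2195+.25*.018-.968*.025,.12],[180,0,165.7])"
```

```text
at [ 0.5252 -0.2374  0.1257] [1.7953e+02 5.0000e-02 1.6591e+02] F [-0.2  0.5 -0.6] w 0.0001 t 10.35 j [  2.  30.  24. 109. -18.  45. 113.]
shift cm [-0.22 -0.13  0.56] rot [0.47 0.05 0.21]
```

Request:
play_rows(
  increments="1 0 0 0 0 0;2 0 0 0 0 0;2 0 0 0 0 0;0 0 -3 0 0 0;0 0 -5 0 0 0;0 0 -5 0 0 0;0 1 -5 0 0 0;0 0 0 0 0 0",
)

```text
clock: 11.35
tool_pos: [0.4707, -0.2153, 0.3087]
tool_rot: [179.4, -0.4, 165.8]
ft_force: [0.7, 0.4, -1.0]
gripper_width: 0.0002
```

```bash
python3 - <<'E'
from h import *
c=bot.capture("wrist");save(c,"w4")
hsv=cv2.cvtColor(c["image"],cv2.COLOR_RGB2HSV)
m=cv2.inRange(hsv,(0,150,50),(6,255,255))|cv2.inRange(hsv,(174,200,50),(179,255,255))
n,l,s,cc=cv2.connectedComponentsWithStats(m)
print("expected up",proj(c,[.546,-.2436,.12]),"down",proj(c,[.4888,-.229,.0934]))
for i in range(1,n):
  if s[i,4]>60: print(s[i],cc[i],ray(c,cc[i],.12))
# fence frame: holder push standoff
yaw=-8.2;Rz=R.from_euler("z",yaw,degrees=True);F=np.array([.589,.2125,0])
print("stand",F+Rz.apply([-.15,0,0]))
go([.44,.23,.25],[180,0,171.8])
E
```

```text
expected up [266.06001783 270.03842877] down [266.13941931 204.97660418]
[ 142    9  106   25 1646] [194.7600243   20.87363305] [ 0.32031988 -0.24209706  0.12      ]
[224 264  85  12 805] [263.75279503 268.82732919] [ 0.54414127 -0.24546366  0.12      ]
stand [0.44053357 0.23389434 0.        ]
at [ 0.4694 -0.2151  0.3066] [179.41  -0.62 165.73] F [ 0.5 -0.3 -0.8] w 0.0 t 11.4 j [ -5.  11.  30. 108.  -7.  63. 103.]
shift cm [13.75 42.36  6.24] rot [ 0.62 -0.58 -6.07]
```

The wrist mask puts the bar at its upper position (264,269), against (266,270) expected. Next is the holder, with the fingers half open.

Request:
play_rows(
  increments="1.5 5 0.6 0 0 0;1.5 5 0.6 0 0 0;1.5 5 0.6 0 0 0;1.5 5 0.6 0 0 0;1.5 5 0.6 0 0 0;1.5 5 0.6 0 0 0;1.5 5 0.6 0 0 -3;1 4 0.6 0 0 -3;0 0 0 0 0 0;0 0 0 0 0 0",
  grip=-0.18,
)

```text
clock: 12.65
tool_pos: [0.4393, 0.198, 0.2467]
tool_rot: [-180.0, -1.9, 171.5]
ft_force: [-0.1, 0.7, -0.2]
gripper_width: 0.0503
```

```bash
python3 - <<'E'
from h import *
Rz=R.from_euler("z",-8.2,degrees=True);F=np.array([.589,.2125,0])
go(F+Rz.apply([-.152,-.006,.047]),[180,0,171.8])
E
```

```text
at [0.4393 0.198  0.2467] [-179.95   -1.92  171.52] F [-0.1  0.7 -0.2] w 0.0503 t 12.65 j [-36.  11.  10. 115.  -4.  56.  57.]
shift cm [-0.07  2.98 19.98] rot [-0.04 -1.92 -0.28]
```

Request:
play_rows(
  increments="0 1.5 1 0 -2 0;0 1.5 3 0 0 0;0 0 4 0 0 0;0 0 4 0 0 0;0 0 3 0 0 0;0 0 2 0 0 0;0 0 0 0 0 0;0 0 0 0 0 0",
)

```text
clock: 13.65
tool_pos: [0.4456, 0.2147, 0.0713]
tool_rot: [-179.7, 0.2, 170.3]
ft_force: [-0.0, 0.4, 0.4]
gripper_width: 0.0504
```

```bash
python3 - <<'E'
from h import *
Rz=R.from_euler("z",-8.2,degrees=True);F=np.array([.589,.2125,0])
go(F+Rz.apply([-.152,-.006,.047]),[180,0,171.8])
E
```

```text
at [0.4456 0.2147 0.0713] [-1.7967e+02  1.7000e-01  1.7032e+02] F [-0.   0.4  0.4] w 0.0504 t 13.65 j [-36.  28.   7. 121.  -6.  32.  56.]
shift cm [1.01 1.22 2.42] rot [-0.34  0.16 -1.48]
```

Request:
play_rows(
  increments="0.6 0.6 0 0 0 -1.5;0.5 0.6 0.5 0 0 0;0 0 1 0 0 0;0 0 0.8 0 0 0;0 0 0 0 0 0;0 0 0 0 0 0",
)

```text
clock: 14.4
tool_pos: [0.437, 0.2298, 0.0486]
tool_rot: [-179.8, 0.3, 171.9]
ft_force: [0.0, -0.0, 0.2]
gripper_width: 0.0502
```

```bash
python3 - <<'E'
from h import *
Rz=R.from_euler("z",-8.2,degrees=True);F=np.array([.589,.2125,0])
go(F+Rz.apply([-.152,-.006,.047]),[180,0,171.8])
c=bot.capture("wrist");save(c,"w5")
E
```

```text
at [0.437  0.2298 0.0486] [-179.81    0.32  171.93] F [ 0.  -0.   0.2] w 0.0502 t 14.4 j [-37.  30.   7. 121.  -6.  29.  56.]
shift cm [-0.09 -0.14  0.16] rot [-0.19  0.32  0.13]
```

View pics/w5.png

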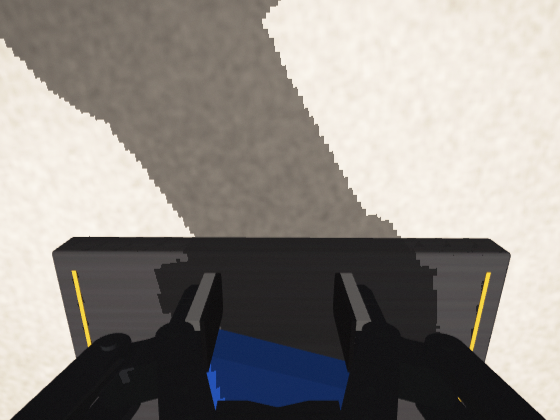

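The view shows both fingertips over the bed, at (210,280) and (345,280), in front of the holder's lower rear edge. Now I push.

Request:
play_rows(
  increments="-1 0 0 0 0 0;-1 0 0 0 0 0;-1 0 0 0 0 0;-0.8 0 0 0 0 0;-0.8 0 0 0 0 0;-0.8 0 0 0 0 0;0 0 0 0 0 0",
)

```text
clock: 15.32
tool_pos: [0.4948, 0.221, 0.0492]
tool_rot: [-179.8, 0.3, 171.8]
ft_force: [-0.1, 0.4, -0.1]
gripper_width: 0.0507
```

```bash
python3 - <<'E'
from h import *
Rz=R.from_euler("z",-8.2,degrees=True);F=np.array([.589,.2125,0])
go(F+Rz.apply([-.071,-.006,.047]),[180,0,171.8])
E
```

```text
at [0.4948 0.221  0.0492] [-179.8     0.31  171.85] F [-0.1  0.4 -0.1] w 0.0507 t 15.32 j [-33.  33.   7. 115.  -6.  32.  59.]
shift cm [-2.35 -0.09  0.23] rot [-0.2   0.31  0.04]
```

Request:
play_rows(
  increments="-0.7 0 0 0 0 0;-0.6 0 0 0 0 0;-0.4 0 0 0 0 0;-0.3 0 0 0 0 0;-0.2 0 0 0 0 0",
)

```text
clock: 15.95
tool_pos: [0.5167, 0.2182, 0.0491]
tool_rot: [-179.8, 0.2, 171.9]
ft_force: [-1.0, -0.1, 0.5]
gripper_width: 0.0503
```

```bash
python3 - <<'E'
from h import *
Rz=R.from_euler("z",-8.2,degrees=True);F=np.array([.589,.2125,0])
go(F+Rz.apply([-.071,-.006,.047]),[180,0,171.8])
print(Rz.inv().apply(bot.get_state()["tool_pos"]-F))
E
```

```text
at [0.5167 0.2182 0.0491] [-179.78    0.2   171.92] F [-1.  -0.1  0.5] w 0.0503 t 15.95 j [-32.  35.   7. 112.  -6.  34.  61.]
shift cm [-0.14 -0.13  0.21] rot [-0.22  0.2   0.12]
[-0.07238172 -0.00466738  0.04913317]
```

Request:
play_rows(
  increments="-0.2 0 0 0 0 0;-0.2 0 0 0 0 0;-0.2 0 0 0 0 0;-0.2 0 0 0 0 0",
)

```text
clock: 16.45
tool_pos: [0.5176, 0.2181, 0.0486]
tool_rot: [-179.6, -0.6, 172.0]
ft_force: [-6.2, 0.6, 4.6]
gripper_width: 0.0505
```

Request:
play_rows(
  increments="-0.4 0 0 0 0 0;-0.4 0 0 0 0 0;-0.4 0 0 0 0 0",
)

```text
clock: 16.82
tool_pos: [0.5179, 0.2179, 0.0475]
tool_rot: [-179.2, -2.0, 172.1]
ft_force: [-10.4, 1.3, 7.8]
gripper_width: 0.0505
```

The holder is at the fence with about 10 N on it. I'll retreat a little, check that it's square, then use a vertical tool for the diagonal push on the bevel, because j6's range limits tilting.

Request:
play_rows(
  increments="0.5 0 -0.1 0 0 0;1 0 0 0 0 0;1.5 0 0 0 0 0;1.5 0 -2 0 0 0;2 0 -4 0 0 0;1 0 -5 0 0 0;0 0 -5 0 0 0;0 0 0 0 0 0",
)

```text
clock: 17.82
tool_pos: [0.4435, 0.2304, 0.2151]
tool_rot: [-179.3, -1.8, 172.2]
ft_force: [-0.2, 0.9, -0.2]
gripper_width: 0.0502
```

```bash
python3 - <<'E'
from h import *
Rz=R.from_euler("z",-8.2,degrees=True);F=np.array([.589,.2125,.02])
c=bot.capture("wrist");save(c,"w6")
hsv=cv2.cvtColor(c["image"],cv2.COLOR_RGB2HSV)
m=cv2.inRange(hsv,(105,120,30),(125,255,255));n,l,s,cc=cv2.connectedComponentsWithStats(m)
i=1+np.argmax(s[1:,4]);print(s[1:][s[1:,4]>100])
for x,z in((-.06,.02),(-.06,.0),(-.04,.04),(0,.04)):print("exp",x,z,[proj(c,F+Rz.apply([x,y,z])).round(0).tolist() for y in(-.055,.045)])
a=cv2.approxPolyDP(cv2.convexHull(cv2.findNonZero((l==i).astype(np.uint8))),4,True)[:,0];print(a.tolist())
for z in(.04,.06):print(z,[Rz.inv().apply(ray(c,q,z)-F)[:2].round(4).tolist() for q in a])
go(F+Rz.apply([-.086,-.005,.075]),[180,0,171.8])
E
```

```text
[[ 230  277  109   77 6098]
 [ 502  338   58   71 2629]]
exp -0.06 0.02 [[224.0, 287.0], [329.0, 289.0]]
exp -0.06 0.0 [[227.0, 278.0], [326.0, 279.0]]
exp -0.04 0.04 [[222.0, 317.0], [331.0, 319.0]]
exp 0 0.04 [[223.0, 354.0], [328.0, 355.0]]
[[336, 353], [232, 352], [235, 277], [334, 278]]
0.04 [[0.013, 0.056], [0.0138, -0.0499], [-0.0711, -0.0445], [-0.0714, 0.0492]]
0.06 [[-0.0029, 0.0521], [-0.0023, -0.0467], [-0.0815, -0.0416], [-0.0818, 0.0458]]
at [0.4421 0.2297 0.2131] [-179.14   -2.02  172.2 ] F [-0.1 -0.7 -0.5] w 0.0503 t 17.88 j [-38.  16.   8. 114.  -3.  53.  54.]
shift cm [-6.6   0.02 11.58] rot [-0.87 -2.02  0.42]
```

View pics/w6.png

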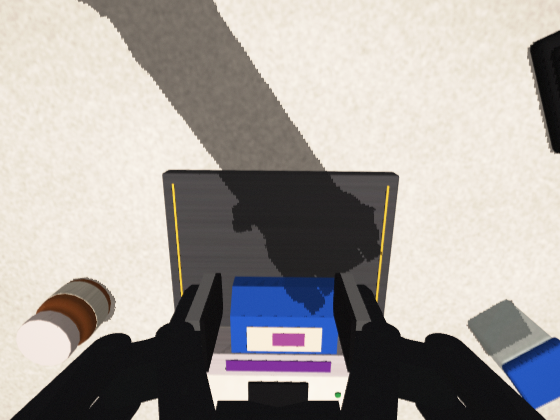

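The view shows the holder square and flush: its rear foot runs from (235,277) to (334,278), where 278–279 was expected. Next I go to the bevel standoff.

```bash
python3 - <<'E'
from h import *
Rz=R.from_euler("z",-8.2,degrees=True);F=np.array([.589,.2125,.02])
go(F+Rz.apply([-.077,.002,.063]),[180,0,171.8])
E
```

```text
at [0.4421 0.2297 0.2131] [-179.14   -2.02  172.2 ] F [-0.1 -0.7 -0.5] w 0.0503 t 17.88 j [-38.  16.   8. 114.  -3.  53.  54.]
shift cm [-7.54  0.73 12.74] rot [-0.87 -2.02  0.42]
```

Request:
play_rows(
  increments="-1 0.2 0 -0.9 -2 0.4;-1.5 0.2 2 0 0 0;-2 0.2 3 0 0 0;-1.5 0 3 0 0 0;-1 0 2 0 0 0;0 0 0 0 0 0;0 0 0 0 0 0",
)

```text
clock: 18.75
tool_pos: [0.5053, 0.2231, 0.1003]
tool_rot: [-179.5, -0.7, 171.9]
ft_force: [-0.4, 0.6, -0.2]
gripper_width: 0.0505
```

```bash
python3 - <<'E'
from h import *
Rz=R.from_euler("z",-8.2,degrees=True);F=np.array([.589,.2125,.02])
go(F+Rz.apply([-.077,.002,.063]),[180,0,171.8])
E
```

```text
at [0.5053 0.2231 0.1003] [-179.54   -0.66  171.89] F [-0.4  0.6 -0.2] w 0.0505 t 18.75 j [-33.  29.   8. 112.  -6.  40.  60.]
shift cm [-0.76  0.35  1.72] rot [-0.46 -0.66  0.1 ]
```

Request:
play_rows(
  increments="-0.4 0.35 0.8 -0.4 -0.6 0;-0.4 0 0.9 0 0 0;0 0 0 0 0 0;-0.5 0 0.5 0 0 0;-0.4 0 0.4 0 0 0;-0.3 0 0.3 0 0 0",
)

```text
clock: 19.5
tool_pos: [0.527, 0.225, 0.0715]
tool_rot: [179.9, 0.1, 172.0]
ft_force: [-0.0, -1.0, -0.3]
gripper_width: 0.0504
```

```bash
python3 - <<'E'
from h import *
Rz=R.from_euler("z",-8.2,degrees=True);F=np.array([.589,.2125,.02])
go(F+Rz.apply([-.061,.002,.0465]),[180,0,171.8])
E
```

```text
at [0.527  0.225  0.0715] [1.7989e+02 1.4000e-01 1.7197e+02] F [-0.  -1.  -0.3] w 0.0504 t 19.5 j [-32.  33.   7. 110.  -7.  37.  61.]
shift cm [-0.21 -0.15  0.5 ] rot [0.11 0.14 0.17]
```

Request:
play_rows(
  increments="-0.15 -0.1 0.25 0 0 0;-0.2 0 0.25 0 0 0;-0.2 0 0.2 0 0 0;-0.2 0 0.2 0 0 0",
)

```text
clock: 20.0
tool_pos: [0.5313, 0.2233, 0.0654]
tool_rot: [180.0, -0.4, 172.0]
ft_force: [-14.2, -3.1, 28.9]
gripper_width: 0.0507
```

Request:
play_rows(
  increments="-0.2 0 0.1 0 0 0;-0.2 0 0.1 0 0 0;-0.2 0 0.1 0 0 0",
)

```text
clock: 20.38
tool_pos: [0.5314, 0.2232, 0.0658]
tool_rot: [-179.9, -1.1, 172.0]
ft_force: [-8.3, -1.2, 14.1]
gripper_width: 0.0504
```

Request:
play_rows(
  increments="-0.3 0 0.13 0 0 0;-0.3 0 0.13 0 0 0",
)

```text
clock: 20.62
tool_pos: [0.5316, 0.2233, 0.0658]
tool_rot: [-179.8, -1.8, 172.0]
ft_force: [-11.8, -2.0, 19.9]
gripper_width: 0.05
```

```bash
python3 - <<'E'
from h import *
Rz=R.from_euler("z",-8.2,degrees=True);F=np.array([.589,.2125,.02])
for k in range(8):
    c=bot.capture("wrist" if k<7 else "top"); s=bot.get_state(); print(Rz.inv().apply(s["ft_force"]).round(1),s["tool_pos"].round(4))
    if k==6: w=c
save(c,"t7");save(w,"w7")
hsv=cv2.cvtColor(w["image"],cv2.COLOR_RGB2HSV)
m=cv2.inRange(hsv,(105,120,30),(125,255,255));n,l,st,cc=cv2.connectedComponentsWithStats(m);print(st[1:][st[1:,4]>100])
hsv=cv2.cvtColor(c["image"],cv2.COLOR_RGB2HSV)
m=cv2.inRange(hsv,(0,130,80),(8,255,255));k=m*0;k[180:235,350:410]=m[180:235,350:410]
p=cv2.findNonZero(k);print("bar",cv2.minAreaRect(p) if p is not None else None,"was [375.5,201.5]")
a=np.vstack([w["image"],c["image"][150:270,:]]);cv2.imwrite("pics/f.png",a[:,:,::-1])
E
```

```text
[-11.4  -2.3  20.1] [0.5316 0.2233 0.0658]
[-12.   -3.6  19.5] [0.5316 0.2233 0.0658]
[-11.5  -3.5  19.5] [0.5316 0.2232 0.0658]
[-10.7  -3.1  19.2] [0.5316 0.2233 0.0658]
[-10.4  -3.2  20.3] [0.5317 0.2233 0.0658]
[-11.1  -4.2  19.9] [0.5316 0.2233 0.0658]
[-11.1  -2.9  19.1] [0.5316 0.2233 0.0658]
[-11.4  -3.6  17.9] [0.5316 0.2233 0.0658]
[[  165   258   223   102 14327]]
bar ((375.7924499511719, 201.7264404296875), (29.12043571472168, 3.9834558963775635), 15.945395469665527) was [375.5,201.5]
```

View pics/f.png

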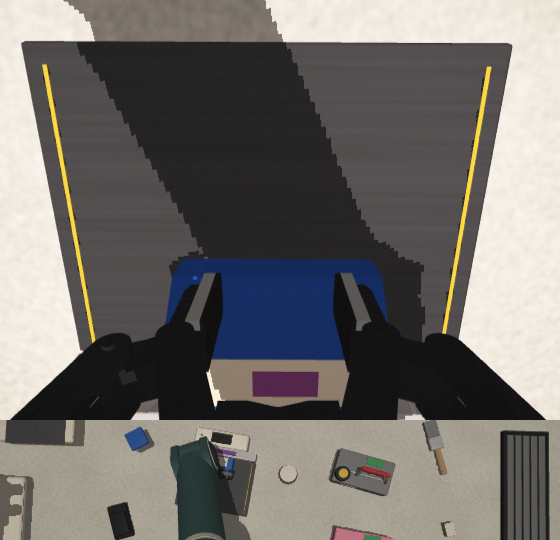

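The final view shows both fingertips on the bevel at (210,280) and (345,280). The holder is square, the lever is up, and the push is steady at about 11 N toward the fence and 19 N down. I'm handing in.

```bash
python3 -c "
from h import *
print(bot.job_done())"
```

```text
the job is handed in; nothing more can be done
None
```

The job is handed in at about 21 s on the clock, with the arm still pushing the holder into fence and bed; no verdict was reported.

- **Leakage trip:** I pressed the test button fully down (about 30 N) and let go. A wrist picture showed the lever dropped, with its bar within about 1 mm of where it should be. My first attempt to lift it, a straight horizontal push, jammed at about 23 N sideways. I backed off and lifted along the lever's arc instead.
- **Lever up:** The wrist camera and the final top view both put the bar back on its rear stop, within about 2 pixels of where it belongs.
- **Holder:** Two half-open fingers pushed it flush and square to the fence. The image put its rear foot within 2 pixels of the flush position and its centre about 3 mm from the fence's middle.
- **Final push:** The two fingertips press on the bevel with about 11 N toward the fence and 19 N down, 22–23 N in all. Over 0.4 s of readings the forces stayed within about 2 N and the tool moved no more than 0.1 mm. The force peaked at about 32 N just after first contact.

I kept the tool upright for that push instead of tilting it to 45 degrees, because I judged that joint 6 could not tilt that far. The contact is therefore along the fingertip edges.

The forces on the fence and bed can't be read directly, so those are inferred from the wrist sensor. I did not measure the button's position after release: I only lifted clear of it. I also did not measure the bystanders' positions at the end. Those visible in the last top view looked where they were at the start; the slide box was outside that crop.

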